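# Flip the pencil case open

### The job

The mug stands right behind the hard pencil case, where it blocks the lid. With the fingertips, push the mug sideways along the desk, upright and never lifted, until it stands wholly past the left or right end of the case; then push the lid by its upright thumb tab up and over, past its balance point, so that it lies back against its stop and stays open by itself. Leave the case where it is, flat on the desk, and do not disturb anything else.

Things in the scene. Friction and masses are not known exactly. Their poses are not given: they have to be found in the camera images.
- case: Teal hard-plastic pencil case, loose, 0.8 kg, 66 mm deep (its x) x 150 mm wide (its y), walls 35 mm high, 40 mm with the shut lid. Origin: centre of the underside; x points from the thumb-tab side to the hinge side (roughly away from the robot), y along its length, z up.
- lid (a joint): Lid angle: 0 shut, positive opening (front edge rises and swings back towards the case's +x), hard stop at 1.9 rad. 0.07 kg, free-moving hinge: below about 1.45 rad it falls shut, beyond that it falls open to the stop and gravity keeps it there. The lid is a 66 x 150 x 5 mm plate that lies on the walls; the hinge axis runs along the case's y, at 33 mm in its x and 35 mm up.
- hinge (a point): Middle of the hinge axis, fixed in the case frame at x 33 mm, y 0, z 35 mm.
- tab (a point): Middle of the top front edge of the thumb tab; moves with the lid. The tab is a plate 50 mm wide (case y), 6 mm thick, standing 29 mm up from the lid's top face at the middle of its front edge; its front face is flush with the front edge of lid and case. With the lid shut this point is at case x -33 mm, z 69 mm. Its axes are the lid's: parallel to the case's when shut.
- mug: Frosted-glass mug, loose, upright, straight-sided, 80 mm outer diameter, 105 mm tall, about 0.36 kg, open top, handle standing out about 30 mm, roughly away from the case. Stands 6 to 12 mm behind the hinge side of the case. Origin: centre of the underside; its y points to the handle.
- coaster: Bystander: round cork-bottomed coaster, 92 mm across, 7 mm high, in front of the case. Origin: centre of the underside.
- eraser: Bystander: eraser 24 x 54 x 14 mm, beside the left end of the case. Origin: underside, near the centre.
- spoon_rest: Bystander: stainless-steel spoon rest, 70 x 155 mm, 12 mm high, beside the right end of the case. Origin: underside, centre of its tray.
- desk_fan: Bystander: matte black desk fan, 216 mm tall, base 110 mm across, far left. Origin: centre of the underside.
- stapler: Bystander: stapler 140 x 36 mm, 50 mm high, far right. Origin: centre of the underside.
- glue: Bystander: small round jar, 34 mm across, 90 mm tall, near right. Origin: centre of the underside.
Things that resemble listed ones, but are neither listed nor needed, are in the scene too. Of the things like the case, leave any that is purple or yellow; of the rest the smaller one is meant.

How it is judged (in metres and radians):
On the way, in this order (a step that is already met when the one before it is completed fails the run):
1. the mug stands upright wholly past one end of the case, the lid still shut ((y of mug in the frame of case above 0.113 m or y of mug in the frame of case below -0.113 m) and angle between mug's own z axis and vertical below 0.1 rad and height (world z) of mug below 0.006 m and value of joint lid below 0.2 rad), for 0.2 s.
2. the lid is pushed over its balance point (value of joint lid above 1.6 rad), for 0.2 s.
At the end, for the whole second after the job is handed in: The lid rests open at more than 1.78 rad, still; the mug stands upright and still on the desk with its centre more than 113 mm from the middle of the case along the case's length; the case is flat on the desk and still (value of joint lid above 1.78 rad and velocity of joint lid between -0.1 and 0.1 rad/s and (y of mug in the frame of case above 0.113 m or y of mug in the frame of case below -0.113 m) and angle between mug's own z axis and vertical below 0.1 rad and height (world z) of each of mug, case below 0.006 m and angle between case's own z axis and vertical below 0.08 rad and linear speed of each of mug, case below 0.01 m/s); the robot touches nothing.
It fails at once if the mug is lifted or tipped (height (world z) of mug above 0.012 m or angle between mug's own z axis and vertical above 0.3 rad).
It fails at once if the case is lifted, tipped or shoved more than 40 mm (height (world z) of case above 0.012 m or angle between case's own z axis and vertical above 0.2 rad or distance of case from where it was at the start of the episode above 0.04 m).
It fails at once if another thing on the desk is moved more than 25 mm (distance of any of coaster, eraser, spoon_rest, desk_fan, stapler, glue from where it was at the start of the episode above 0.025 m).
It also fails if it takes over 61 s, if anything falls off the work surface, if the arm or the gripper's body presses on something with over 40 N, if the wrist force passes 120 N, or if a joint passes its speed limit or range.

### The arm

A 6-joint arm with a two-finger parallel gripper is mounted at the origin on the work surface. World frame = base frame: x ahead of the robot, y to its left, z up, the work surface at z = 0. Lengths are in mm, angles in rad, forces in N, time in s.
With the tool pointing down it reaches from about 350 to 950 mm from the base axis. Payload 17.4 kg.
Tool frame: the origin (TCP) lies at the very end of the fingers, on their centre line; the grasp point (between the pads) lies 19 mm behind it; z points along the fingers, y is the line along which they close (so a half turn about z gives the same grasp; the last joint's range is limited). The gripper opens to 93 mm and grips with 3 to 60 N. Pads are 15 mm wide; open, the fingers measure 128 mm over their backs; the gripper's body (75 mm by 188 mm) begins 65 mm behind the grasp point.
Start: joints at [1.201, 0.116, 1.442, -0, 1.584, -0.038], TCP at [219.886, 638.187, 218.646] pointing down, gripper open.
Joint ranges: [-2.83, 2.83], [-0.83, 2.19], [0.07, 2.5], [-1.14, 4.28], [0.01, 3], [-2.97, 2.97]. Speed limits (rad/s): [1.89, 1.89, 2.22, 3.14, 3.14, 3.14].

### API

Orientations are given as a rotation vector (axis times angle).
In Python, from bench import ctrl gives the robot as it stands.
- The arm moves only by the shell command python3 -m handwheel 'ROWS' [FORCE]. ROWS is JSON, a list that holds one entry, the list of rows, each a list of 7 numbers: the shift along the tool's x, y, z in m, then the turn, a rotation vector about the tool's x, y, z in rad, then the opening, from -1 (shut) to 1 (fully open). In form: [[[tx, ty, tz, rx, ry, rz, fingers], ...]]. A call has exactly 10 rows; each row is the pose to reach, as a shift and turn from the pose commanded when the call began, along the tool's axes at that moment; what a row does not reach only later rows make up. A row lasts 1/8 s, in which the tool goes at most 62.5 mm and 10.7 degrees, less where a joint would pass 70% of its speed; a pose out of reach is approached as far as the arm can. A call with a gripper value outside its range is refused whole. The fingers move at their own pace and stop on an object; FORCE is the grip in N (left out, the last holds). Time passes only in rows, so rows that repeat a pose let the fingers close, or fill a call up. It gives the time, the measured TCP pose, the force, the opening and the grip force at its end, in the units of the state.
- ctrl.observe(): the state, without advancing time (a new reading comes with each control period).
- ctrl.read_camera(name): name is "side" or "top" or "wrist"; returns (picture, depth): 400x640x3 uint8, blue, green, red; 400x640 float32, mm along the optical axis (not along the pixel's ray), 0 where there is no reading.
- ctrl.get_calibration(name): a dict with "K" (3x3 intrinsics, pixels), "world_from_camera" (4x4, takes a point from camera to world coordinates). Camera axes: x right, y down, z forward; pixel columns grow to the right and rows downward; lengths in mm; the calibration is good to about 2 mm. A picture is of the moment at which its call begins: read the wrist's pose just before it. get_calibration takes no time and is no camera call; for the wrist camera it gives the pose at the moment of the call.
- ctrl.finish_job(): hands the job in; it is judged then, once.
Trained networks look in the newest picture that a camera, given by its name, has taken for a name from the list of things; names that differ only in an ending like _2 or _b are one class to them, and where a whole thing is asked for, a point or a joint stands for the part that bears it (a point fixed in the world has none). Each returns a list of dicts, best first, with "conf" (0 to 1); they miss things now and then, are a little off and sometimes report something else, mostly with a low value. They report only what shows in the picture. A call takes as long as a camera call. They do not tell look-alikes from the thing itself.
- ctrl.search_frame(camera, name): "xy" ([column, row] in pixels, amid what is visible of it).
The state is a dict: "time_s": time; "qpos": joint angles; "joint_velocities": joint speeds; "tau": joint torques, N m; "tool_pos": TCP position; "tcp_rot": TCP orientation; "contact_force": force on the tool from outside, world axes, zero at the start; "torque": the same for the moment, N m; "width": opening from 0.0 (shut) to 1.0 (fully open); "gripper_force": force on a finger pad.
Only numpy, scipy, OpenCV 4.12 (cv2) and the standard library are available. Lean on these libraries where they do the work, as an engineer would, in place of code of your own. Each camera call takes 0.05 s, during which the arm holds its last target. There are 200 camera calls.

## Working session

There is one attempt and no reset: what is moved stays moved. The work goes in short steps, Python scripts to look and compute and a shell command to move; the robot and the scene stay as the last step left them, time stands still between calls to the robot, and variables do not carry over. Pictures are saved under pics/ and viewed, at most 10 in all, crops included, and the job is handed in when it is done.

```bash
mkdir -p pics; ls; cat > h.py <<'E'
import numpy as np, cv2
from bench import ctrl
def cloud(cam):
    c=ctrl.get_calibration(cam); img,d=ctrl.read_camera(cam)
    K=np.array(c["K"]);T=np.array(c["world_from_camera"])
    v,u=np.mgrid[0:d.shape[0],0:d.shape[1]]
    p=np.stack([(u-K[0,2])/K[0,0]*d,(v-K[1,2])/K[1,1]*d,d],-1)@T[:3,:3].T+T[:3,3]
    p[d==0]=np.nan
    return img,p
E
python3 - <<'E'
from h import *
s=ctrl.observe();print(s["time_s"],s["tool_pos"],s["tcp_rot"],s["width"])
for c in("top","side"):
    img,p=cloud(c);cv2.imwrite(f"pics/{c}0.png",img);np.savez(f"{c}0.npz",img=img,p=p)
    for n in("case","mug","tab","coaster","eraser","spoon_rest","desk_fan","stapler","glue"):
        r=ctrl.search_frame(c,n)
        for q in r[:3]:
            x,y=map(int,q["xy"]);print(c,n,round(q["conf"],2),x,y,p[y,x].round())
E
```

```text
pics
0.0 [219.81003292 637.98687805 217.88189218] [-5.18748114e-01 -3.09822630e+00  1.82172808e-03] 0.9992396786869464
top case 0.86 413 127 [ 650. -253.   37.]
top case 0.86 431 285 [ 210. -279.   53.]
top case 0.83 328 189 [476.  -9.  43.]
top tab 0.85 331 185 [488. -18.  38.]
top tab 0.7 219 236 [350. 288.  60.]
top tab 0.64 412 131 [ 637. -249.   41.]
top coaster 0.9 307 230 [365.  52.   7.]
top coaster 0.26 385 219 [ 393. -169.    3.]
top eraser 0.63 285 191 [477. 113.  14.]
top spoon_rest 0.8 383 220 [ 390. -163.    4.]
top desk_fan 0.78 154 144 [592. 448. 122.]
top desk_fan 0.3 329 187 [482. -12.  38.]
top desk_fan 0.29 492 232 [ 346. -436.   90.]
top stapler 0.73 483 171 [ 518. -440.   45.]
top glue 0.59 491 233 [ 344. -433.   92.]
top glue 0.37 481 173 [ 513. -435.   42.]
side case 0.9 333 209 [481. -50.  41.]
side case 0.87 397 243 [ 637. -272.   36.]
side case 0.66 284 176 [340. 188.  59.]
side mug 0.72 355 199 [553. -61.  79.]
side tab 0.83 333 207 [485. -30.  37.]
side tab 0.73 395 244 [ 629. -278.   37.]
side tab 0.62 259 252 [ 223. -276.   55.]
side coaster 0.67 298 208 [372.  34.   7.]
side spoon_rest 0.65 315 238 [ 404. -156.    4.]
side desk_fan 0.58 340 127 [601. 450. 133.]
side stapler 0.6 375 290 [ 525. -447.   13.]
side glue 0.82 311 286 [ 348. -463.   64.]
```

```bash
python3 - <<'E'
from h import *
a=cv2.imread("pics/top0.png")[60:320,130:530];cv2.imwrite("pics/topc.png",cv2.resize(a,None,fx=2,fy=2,interpolation=3))
a=cv2.imread("pics/side0.png")[100:320,220:460];cv2.imwrite("pics/sidec.png",cv2.resize(a,None,fx=2.7,fy=2.7,interpolation=3))
E
```

```text
(no output)
```

View pics/topc.png

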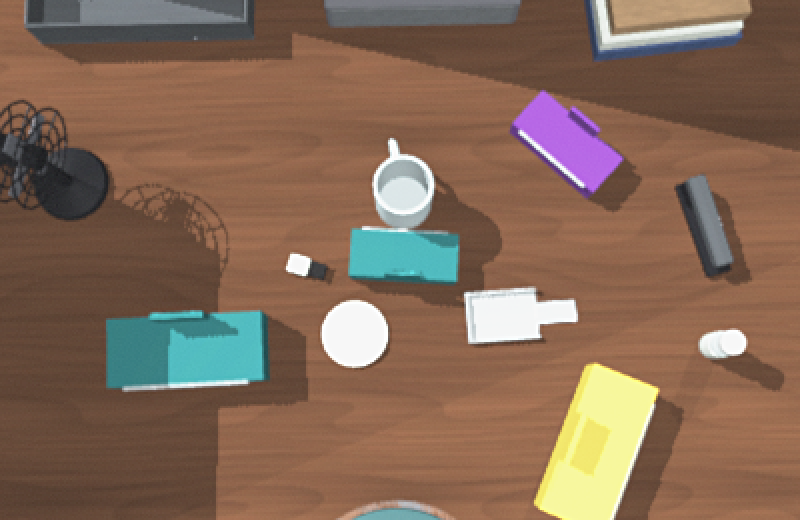

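View pics/sidec.png

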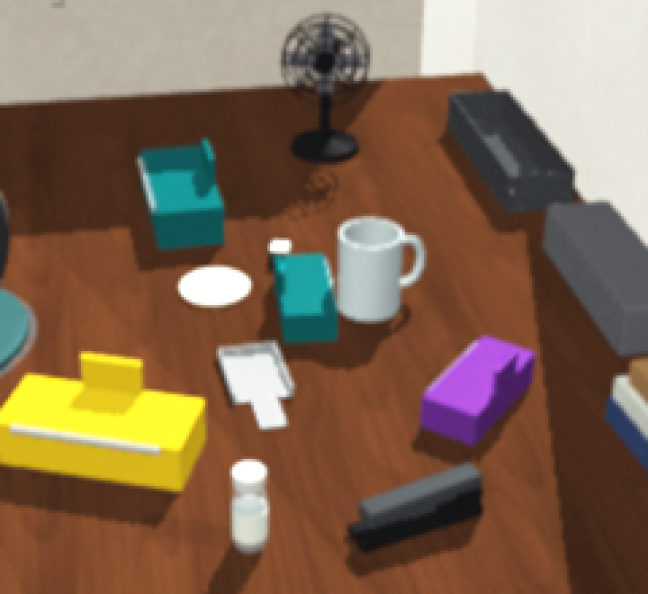

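The cases in the full top frame are the small teal one at (332,187) with the mug behind it, the larger teal one at (223,235), the purple at (413,131) and the yellow at (428,285). With purple and yellow excluded, the smaller teal one is meant. It has the mug right behind it and the hinge strip on its far side, and the enlarged crop confirms this. Next I fit the poses.

```bash
cat >> h.py <<'E'
def teal(img):
    h=cv2.cvtColor(img,cv2.COLOR_BGR2HSV); return (h[...,0]>80)&(h[...,0]<100)&(h[...,1]>120)
def rect(q):
    r=cv2.minAreaRect(q.astype(np.float32)); return cv2.boxPoints(r).round(1).tolist(),np.round(r[0],1),np.round(r[1],1)
E
python3 - <<'E'
from h import *
for c in("top","side"):
    z=np.load(c+"0.npz");img,p=z["img"],z["p"];x,y,h=p[...,0],p[...,1],p[...,2]
    m=teal(img)&(x>400)&(x<600)&(abs(y+10)<120)
    t=m&(abs(h-40)<5); print(c,"lid",t.sum(),np.median(h[t]),rect(p[t][:,:2]))
    t=m&(h>48);print("tab",t.sum(),rect(p[t][:,:2]),h[t].max())
    g=~teal(img)&(x>480)&(x<640)&(abs(y+10)<120)&(h>60)
    print("mug",g.sum(),h[g].max(),x[g].min(),x[g].max(),y[g].min(),y[g].max())
    t=g&(h>98);(q,r)=cv2.minEnclosingCircle(p[t][:,:2].astype(np.float32));print("rim",t.sum(),q,r)
    t=g&(x>575);print("handle",t.sum(),p[t][:,:2].mean(0) if t.any() else 0)
    for n,b in dict(eraser=(440,520,85,160),spoon=(340,450,-260,-100),other=(500,720,60,260)).items():
        t=(x>b[0])&(x<b[1])&(y>b[2])&(y<b[3])&(h>5); 
        if t.sum()>3:print(n,t.sum(),p[t].min(0).round(),p[t].max(0).round())
E
```

```text
top lid 1129 39.20427029985058 ([[442.3999938964844, -90.4000015258789], [508.20001220703125, -95.19999694824219], [519.0, 52.0], [453.20001220703125, 56.79999923706055]], array([480.7, -19.2]), array([147.6,  66. ]))
tab 59 ([[446.0, -39.0], [452.5, -39.5], [456.1000061035156, 7.300000190734863], [449.6000061035156, 7.800000190734863]], array([451.1, -15.9]), array([46.9,  6.5])) 73.38924333009254
mug 371 110.78217658439621 524.221377744921 636.2449184668096 -59.15201521439969 19.22967684252471
rim 154 (564.3776245117188, -19.723974227905273) 39.99406433105469
handle 198 [597.84026182 -17.80455358]
eraser 162 [450.  91.   5.] [520. 157.  20.]
spoon 248 [ 341. -259.    5.] [ 436. -104.   16.]
other 37 [505.  75.   5.] [718. 253.   8.]
side lid 387 38.8431322281599 ([[444.79998779296875, -98.5999984741211], [510.5, -103.0], [521.0, 54.0], [455.3999938964844, 58.400001525878906]], array([482.9, -22.3]), array([157.3,  65.8]))
tab 26 ([[448.79998779296875, -43.599998474121094], [454.6000061035156, -44.0], [458.5, 8.899999618530273], [452.70001220703125, 9.300000190734863]], array([453.7, -17.4]), array([53.1,  5.9])) 70.62290605403007
mug 503 108.43074104569519 526.4678902545407 639.3525255250745 -67.9054038843376 24.39561762659855
rim 96 (568.3458862304688, -20.924575805664062) 45.4144172668457
handle 209 [594.52289325 -19.89825974]
eraser 40 [456.  92.   5.] [490. 146.  20.]
spoon 114 [ 363. -247.    5.] [ 437. -104.   15.]
```

```bash
python3 -m handwheel '[[[-0.05,-0.052,0,0,0,0.12,-0.1],[-0.1,-0.104,0,0,0,0.25,-0.1],[-0.15,-0.156,0,0,0,0.38,-0.1],[-0.2,-0.208,0,0,0,0.5,-0.1],[-0.24,-0.25,0,0,0,0.62,-0.1],[-0.28,-0.293,0,0,0,0.75,-0.1],[-0.32,-0.335,0,0,0,0.88,-0.1],[-0.36,-0.376,0,0,0,1.0,-0.1],[-0.4,-0.418,0,0,0,1.15,-0.1],[-0.44,-0.46,0,0,0,1.314,-0.1]]]'
```

```text
time_s: 2.25
tool_pos: [481.7, 68.4, 219.0]
tcp_rot: [2.308, 2.13, 0.001]
contact_force: [0.3, -0.2, 0.3]
width: 0.451
gripper_force: 0.0
```

```bash
python3 -m handwheel '[[[-0.05,0.03,0,0,0,0,-0.1],[-0.1,0.06,0,0,0,0,-0.1],[-0.145,0.085,0,0,0,0,-0.1],[-0.159,0.0895,0.01,0,0,0,-0.1],[-0.159,0.0895,0.04,0,0,0,-0.1],[-0.159,0.0895,0.08,0,0,0,-0.1],[-0.159,0.0895,0.12,0,0,0,-0.1],[-0.159,0.0895,0.155,0,0,0,-0.1],[-0.159,0.0895,0.178,0,0,0,-0.1],[-0.159,0.0895,0.178,0,0,0,-0.1]]]'
python3 - <<'E'
from h import *
img,p=cloud("side");cv2.imwrite("pics/s1.png",cv2.resize(img[130:280,260:420],None,fx=3.5,fy=3.5,interpolation=3))
E
```

```text
time_s: 3.5
tool_pos: [557.3, -94.0, 39.0]
tcp_rot: [-2.301, -2.136, 0.003]
contact_force: [-0.3, -1.6, -0.8]
width: 0.449
gripper_force: 0.0
```

View pics/s1.png

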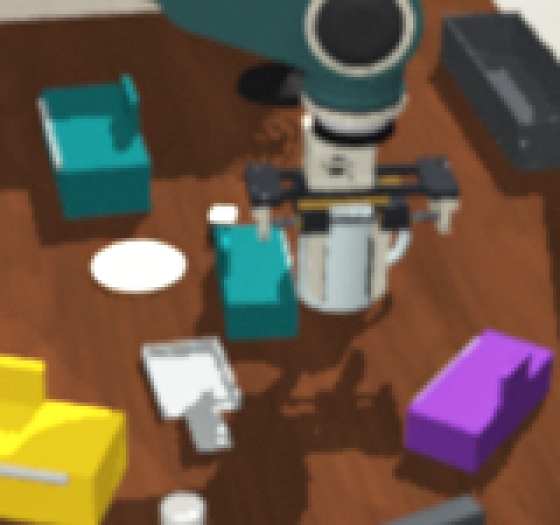

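The fingers (s1 pixels about 320–385, 260) stand on the right side of the mug, clear of the case and the handle. I push left now.

```bash
python3 -m handwheel '[[[0.01,0,0,0,0,0,-0.1],[0.02,0,0,0,0,0,-0.1],[0.027,0,0,0,0,0,-0.1],[0.034,0,0,0,0,0,-0.1],[0.041,0,0,0,0,0,-0.1],[0.048,0,0,0,0,0,-0.1],[0.056,0,0,0,0,0,-0.1],[0.064,0,0,0,0,0,-0.1],[0.072,0,0,0,0,0,-0.1],[0.08,0,0,0,0,0,-0.1]]]'
python3 -m handwheel '[[[0.01,0,0,0,0,0,-0.1],[0.02,0,0,0,0,0,-0.1],[0.03,0,0,0,0,0,-0.1],[0.04,0,0,0,0,0,-0.1],[0.05,0,0,0,0,0,-0.1],[0.06,0,0,0,0,0,-0.1],[0.069,0,0,0,0,0,-0.1],[0.076,0,0,0,0,0,-0.1],[0.081,0,0,0,0,0,-0.1],[0.083,0,0,0,0,0,-0.1]]]'
python3 - <<'E'
from h import *
img,p=cloud("side");cv2.imwrite("pics/s2.png",cv2.resize(img[130:280,260:420],None,fx=3.5,fy=3.5,interpolation=3))
E
```

```text
time_s: 4.8
tool_pos: [564.6, -14.7, 40.8]
tcp_rot: [2.303, 2.136, -0.001]
contact_force: [0.6, -4.4, 5.3]
width: 0.453
gripper_force: 2.8
time_s: 6.05
tool_pos: [570.7, 68.0, 40.8]
tcp_rot: [2.303, 2.137, -0.001]
contact_force: [-1.2, -5.3, 5.5]
width: 0.454
gripper_force: 3.1
```

View pics/s2.png

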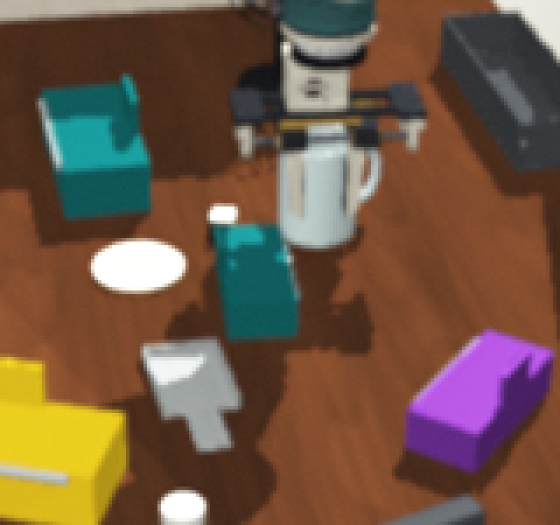

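The mug (s2 pixels 280–360, 160–240) is upright and past the left end of the case. I back off, rise and swing round in front of the tab.

```bash
python3 -m handwheel '[[[-0.01,0,0,0,0,0,-0.1],[-0.025,0,0,0,0,0,-0.1],[-0.04,0,0,0,0,0,-0.1],[-0.04,0,0,0,0,0,-0.1],[-0.04,0,-0.03,0,0,0,-0.1],[-0.04,0,-0.06,0,0,0,-0.1],[-0.04,0,-0.09,0,0,0,-0.1],[-0.04,0,-0.12,0,0,0,-0.1],[-0.04,0,-0.15,0,0,0,-0.1],[-0.04,0,-0.16,0,0,0,-0.1]]]'
python3 -m handwheel '[[[-0.005,-0.02,0,0,0,-0.16,-1],[-0.01,-0.04,0,0,0,-0.32,-1],[-0.015,-0.06,0,0,0,-0.48,-1],[-0.02,-0.08,0,0,0,-0.64,-1],[-0.03,-0.1,0,0,0,-0.8,-1],[-0.04,-0.12,0,0,0,-0.96,-1],[-0.045,-0.14,0,0,0,-1.12,-1],[-0.05,-0.16,0,0,0,-1.28,-1],[-0.055,-0.18,0,0,0,-1.43,-1],[-0.055,-0.2,0,0,0,-1.571,-1]]]'
python3 - <<'E'
from h import *
for c in("top","side"):
    img,p=cloud(c);x,y,h=p[...,0],p[...,1],p[...,2]
    if c=="top": cv2.imwrite("pics/t2.png",cv2.resize(img[110:260,220:420],None,fx=3.5,fy=3.5,interpolation=3))
    m=teal(img)&(x>430)&(x<540)&(abs(y+10)<120)
    t=m&(abs(h-40)<5); print(c,"lid",t.sum(),rect(p[t][:,:2]))
    t=m&(h>48)&(h<80);print("tab",t.sum(),rect(p[t][:,:2]) if t.any() else 0)
    t=~teal(img)&(x>500)&(x<660)&(y>40)&(y<180)&(h>97)&(h<115)
    if t.any():print("rim",t.sum(),cv2.minEnclosingCircle(p[t][:,:2].astype(np.float32)))
E
```

```text
time_s: 7.35
tool_pos: [568.3, 27.9, 202.4]
tcp_rot: [2.302, 2.136, 0.003]
contact_force: [0.6, -0.2, -0.6]
width: 0.454
gripper_force: 0.0
time_s: 8.6
tool_pos: [363.4, -12.1, 199.7]
tcp_rot: [-0.111, -3.139, -0.0]
contact_force: [-0.3, -0.5, 1.0]
width: 0.005
gripper_force: 0.0
top lid 384 ([[484.70001220703125, -92.9000015258789], [508.20001220703125, -94.5999984741211], [518.7999877929688, 51.599998474121094], [495.20001220703125, 53.29999923706055]], array([501.7, -20.7]), array([146.6,  23.6]))
tab 0 0
rim 152 ((569.990478515625, 108.79071807861328), 39.971561431884766)
side lid 395 ([[444.5, -99.19999694824219], [510.20001220703125, -104.19999694824219], [522.2999877929688, 55.900001525878906], [456.6000061035156, 60.900001525878906]], array([483.4, -21.7]), array([160.6,  65.9]))
tab 27 ([[448.1000061035156, -49.20000076293945], [454.1000061035156, -49.599998474121094], [458.6000061035156, 7.300000190734863], [452.5, 7.699999809265137]], array([453.3, -20.9]), array([57.1,  6.1]))
rim 88 ((577.1104125976562, 104.3808822631836), 45.559654235839844)
```

View pics/t2.png

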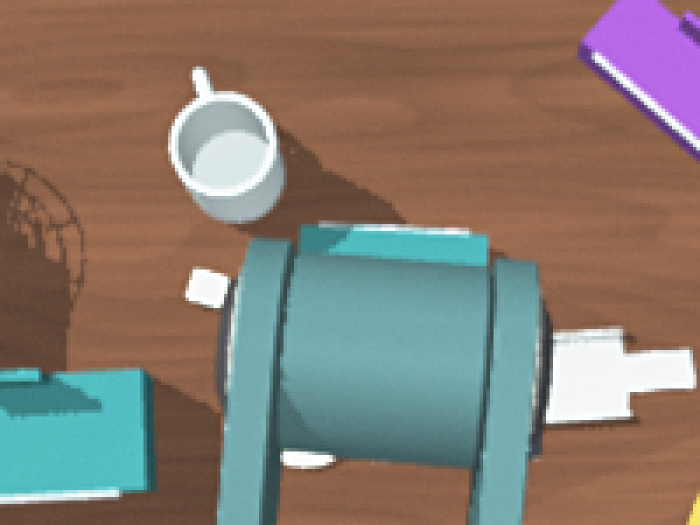

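Mug centre is at (570,109), so its case y is about 134 mm and it stands clear. The case has not moved. I lower in front of the tab.

```bash
python3 -m handwheel '[[[0,0,0.03,0,0,0,-1],[0,0,0.06,0,0,0,-1],[0,0,0.09,0,0,0,-1],[0,0,0.12,0,0,0,-1],[0,0,0.142,0,0,0,-1],[-0.02,0,0.142,0,0,0,-1],[-0.04,0,0.142,0,0,0,-1],[-0.055,0,0.142,0,0,0,-1],[-0.067,0,0.142,0,0,0,-1],[-0.067,0,0.142,0,0,0,-1]]]'
python3 - <<'E'
from h import *
img,p=cloud("side");cv2.imwrite("pics/s3.png",cv2.resize(img[130:280,260:420],None,fx=3.5,fy=3.5,interpolation=3))
E
```

```text
time_s: 9.95
tool_pos: [431.4, -17.0, 58.1]
tcp_rot: [-0.119, -3.138, -0.0]
contact_force: [-0.3, -0.2, 0.7]
width: 0.006
gripper_force: 0.0
```

View pics/s3.png

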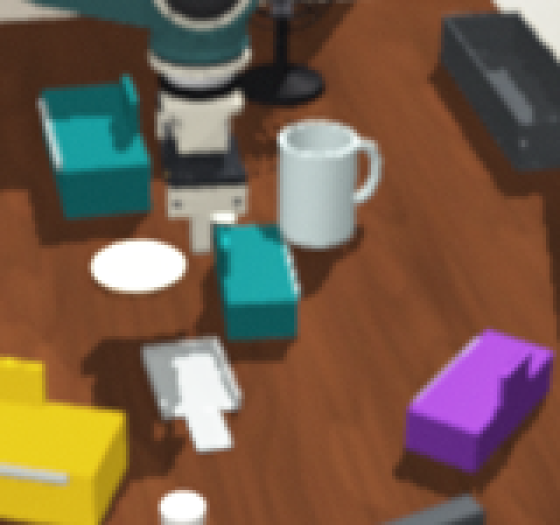

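The tip (pixel 203, 245) stands in front of the tab with about a 9 mm gap. I push it through the arc round the hinge.

```bash
python3 -m handwheel '[[[-0.010,0,0,0,0,0,-1],[-0.015,0,-0.008,0,0,0,-1],[-0.019,0,-0.015,0,0,0,-1],[-0.027,0,-0.025,0,0,0,-1],[-0.038,0,-0.034,0,0,0,-1],[-0.050,0,-0.041,0,0,0,-1],[-0.064,0,-0.045,0,0,0,-1],[-0.078,0,-0.046,0,0,0,-1],[-0.093,0,-0.044,0,0,0,-1],[-0.106,0,-0.038,0,0,0,-1]]]'
python3 - <<'E'
from h import *
img,p=cloud("side");cv2.imwrite("pics/s4.png",cv2.resize(img[130:280,260:420],None,fx=3.5,fy=3.5,interpolation=3))
E
```

```text
time_s: 11.25
tool_pos: [540.0, -25.2, 99.1]
tcp_rot: [0.117, 3.133, -0.0]
contact_force: [7.2, 0.1, 30.7]
width: 0.008
gripper_force: 15.5
```

View pics/s4.png

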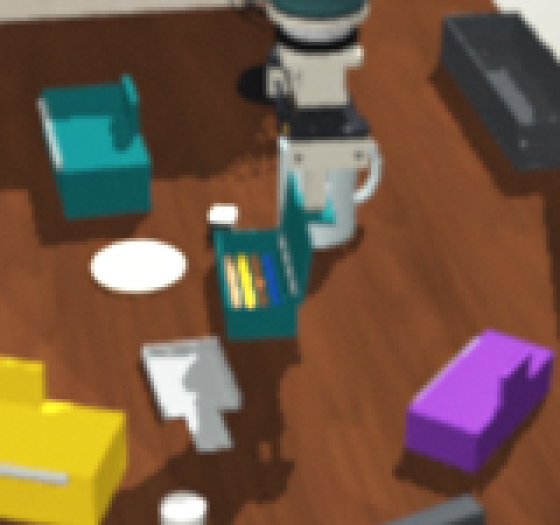

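The lid (pixel 292, 180–280) looks at or near its stop, with the fingertip pressing on the edge at about 30 N. I release straight up.

```bash
python3 -m handwheel '[[[0,0,-0.005,0,0,0,-1],[0,0,-0.015,0,0,0,-1],[0,0,-0.03,0,0,0,-1],[0,0,-0.05,0,0,0,-1],[0,0,-0.08,0,0,0,-1],[0,0,-0.11,0,0,0,-1],[0.05,0,-0.12,0,0,0,-1],[0.10,0,-0.12,0,0,0,-1],[0.15,0,-0.12,0,0,0,-1],[0.20,0,-0.12,0,0,0,-1]]]'
python3 - <<'E'
from h import *
for c in("top","side"):
    img,p=cloud(c);x,y,h=p[...,0],p[...,1],p[...,2]
    if c=="side": cv2.imwrite("pics/s5.png",cv2.resize(img[130:280,260:420],None,fx=3.5,fy=3.5,interpolation=3))
    m=teal(img)&(x>430)&(x<600)&(y>-110)&(y<70)
    for z in range(45,110,10):
        t=m&(abs(h-z)<5)&(abs(y+20)<72)
        if t.sum()>3:print(c,z,t.sum(),np.median(((p[t][:,:2]-[481,-19.5])@[.997,-.073])).round(1))
    t=m&(h<45)&(h>20);print("case",t.sum(),rect(p[t][:,:2]))
    t=~teal(img)&(x>500)&(x<660)&(y>40)&(y<180)&(h>97)&(h<115)
    if t.any():print("rim",t.sum(),cv2.minEnclosingCircle(p[t][:,:2].astype(np.float32)))
E
```

```text
time_s: 12.55
tool_pos: [335.7, -9.8, 217.7]
tcp_rot: [0.117, 3.138, -0.0]
contact_force: [-1.0, 0.6, 1.8]
width: 0.001
gripper_force: 0.0
top 45 54 37.7
top 55 103 40.2
top 65 99 43.6
top 75 114 47.1
top 85 173 52.3
top 95 239 57.4
case 126 ([[442.3999938964844, -90.4000015258789], [514.7999877929688, -95.69999694824219], [525.7000122070312, 50.900001525878906], [453.29998779296875, 56.29999923706055]], array([484. , -19.7]), array([147.1,  72.5]))
rim 153 ((570.500732421875, 108.88717651367188), 40.288185119628906)
side 45 25 40.6
side 55 28 43.1
side 65 39 46.3
side 75 32 50.4
side 85 62 56.9
side 95 67 60.0
case 191 ([[444.20001220703125, -99.30000305175781], [515.5999755859375, -104.5999984741211], [527.7999877929688, 57.79999923706055], [456.3999938964844, 63.20000076293945]], array([486. , -20.7]), array([162.9,  71.6]))
rim 88 ((574.1690673828125, 105.2647933959961), 43.00508117675781)
```

View pics/s5.png

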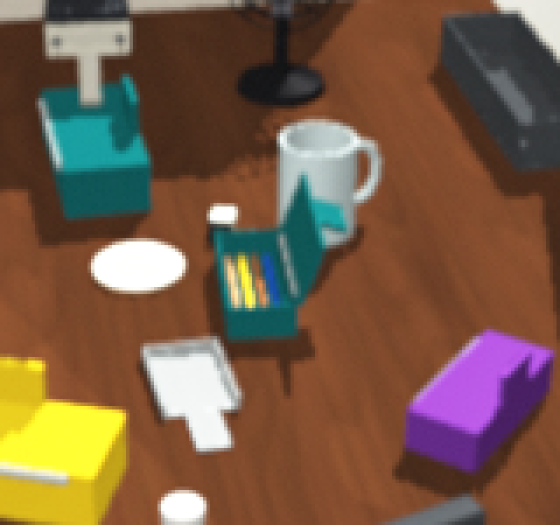

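The lid stands open (s5 pixels 290–330, 180–300), leaning back about 20° past vertical, so it is at its stop. The case is where it was and the mug is upright at (570,109). Handing in.

```bash
python3 -c "
from bench import ctrl
print(ctrl.finish_job())"
```

```text
the job is handed in; nothing more can be done
None
```

The job is handed in, with no verdict returned: the last images show the mug upright past the case's left end (case y about 134 mm), the lid open at its stop and the case where it was; the fingertip pressed on the lid with about 30 N at the stop before I released it.

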